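# Mesh a printer drive gear and hold it home

## Robot

A 6-joint arm with a two-finger parallel gripper is mounted at the origin on the work surface. World frame = base frame: x ahead of the robot, y to its left, z up, the work surface at z = 0. Lengths are in m, angles in rad, forces in N, time in s.
With the tool pointing down it reaches from about 0.35 to 0.975 m from the base axis. Payload 17.4 kg.
Tool frame: the origin (TCP) lies at the very end of the fingers, on their centre line; the grasp point (between the pads) lies env.grip_depth behind it (env.grip_depth is the distance from the TCP to the grasp point, in m); z points along the fingers, y is the line along which they close (so a half turn about z gives the same grasp; the last joint's range is limited). The gripper opens to 85 mm and grips with 20 to 120 N. Pads are 22 mm wide; open, the fingers measure 114 mm over their backs; the gripper's body (76 mm by 85 mm) begins 54 mm behind the grasp point. The pads swing forward as they close: fully open they stand 13 mm farther back than shut.
Start: joints at [-0.038, 0.116, 1.442, -0, 1.584, -0.038], TCP at [0.675, -0, 0.231] pointing down, gripper open.
Joint ranges: [-2.83, 2.83], [-0.83, 2.19], [0.07, 2.5], [-1.14, 4.28], [0.01, 3], [-2.97, 2.97]. Speed limits (rad/s): [1.89, 1.89, 2.22, 3.14, 3.14, 3.14].

## Interface

Orientations are given as a rotation vector (axis times angle).
In Python, from station import env gives the robot as it stands.
- The arm moves only by the tool step_arm, never from a script. Its argument "motion" is a list of rows, each a list of 5 numbers: the shift along the tool's x, y, z in mm, then the turn about the tool's z in degrees, then the closure in counts, from 0 (fully open) to 255 (shut). In form: [[x, y, z, turn, hand], ...]. A call has 1 to 10 rows; each row is the pose to reach, as a shift and turn from the pose commanded when the call began, along the tool's axes at that moment; what a row does not reach only later rows make up. A row lasts 1/10 s, in which the tool goes at most 50 mm and 8.59 degrees, less where a joint would pass 70% of its speed; a pose out of reach is approached as far as the arm can. A call with a gripper value outside its range is refused whole. The fingers move at their own pace and stop on an object; the grip force is fixed at half the most. Time passes only in rows, so rows that repeat a pose let the fingers close. It gives the time, the measured TCP pose, the force, the opening and the grip force at its end, in the units of the state.
- env.get_obs(): the state, without advancing time (a new reading comes with each control period).
- env.capture(name): name is "scene" or "side" or "wrist"; returns the picture (480x640x3 uint8, blue, green, red); there is no depth.
- env.calibration(name): a dict with "fov_y" (degrees; the focal length in pixels is half the picture's height over the tangent of half this angle, whatever the lens; pixels are square), "cx", "cy" (the principal point, pixels), "k1" (the pictures are not rectified: a ray, as slopes to the right and down, at radius r is drawn at 1 + k1 r^2 times it, then the intrinsics apply), "rvec" (rotation vector, rad) and "tvec" (3), from world to camera coordinates, as OpenCV has them. Camera axes: x right, y down, z forward; pixel columns grow to the right and rows downward; lengths in m; the calibration is good to about 2 mm. A picture is of the moment at which its call begins: read the wrist's pose just before it. calibration takes no time and is no camera call; for the wrist camera it gives the pose at the moment of the call.
- env.close_job(): hands the job in; it is judged then, once.
The state is a dict: "time": time; "q": joint angles; "joint_vel": joint speeds; "joint_torque": joint torques, N m; "tcp_pos": TCP position; "orientation": TCP orientation; "ft_force": force on the tool from outside, world axes, zero at the start; "ft_torque": the same for the moment, N m; "width": finger opening in m; "gripper_force": force on a finger pad.
Only numpy, scipy, OpenCV 4.12 (cv2) and the standard library are available. Lean on these libraries where they do the work, as an engineer would, in place of code of your own. Each camera call takes 0.05 s, during which the arm holds its last target. There are 200 camera calls.

## Task

Fit the loose white drive gear with the splined stem into the printer's open coupling, the one that is not closed by the round cover: take it by its upright grip, turn it until its splines mesh with the cross slot, and slide it down against the spring until its toothed rim sits flush on the coupling. Keep hold of it and keep pressing it fully home: the job finishes with the gear still held down, not let go. Leave the other things on the desk where they are.

Things in the scene. Friction and masses are not known exactly. Their poses are not given: they have to be found in the camera images.
- gear_grip (a point): Centre of the upright grip of the loose white gear, which stands on its stem, grip up, on the blue mat (240 x 200 x 3 mm). The grip is a flat bar 34 mm long along the point's x, 12 mm thick along y, 44 mm tall; its foot, 22 mm below this point, is on the toothed disc, so fingertips cannot reach lower. Fully home, this point is 30 mm above the coupling's mouth.
- gear: The same gear; origin at the foot of its stem, 50 mm below the grip's centre; same axes. Toothed disc 56 mm across, 8 mm thick, 20 mm above the foot. Below it the stem, a cross in section: four splines, 36 mm tip to tip, 8 mm thick, along the x and y axes, with rounded feet; it meshes at any quarter turn. Mass 40 to 85 g.
- coupling_a_mouth (a point): Centre of the mouth (top) of one drive coupling: a grey boss 52 x 52 mm, 30 mm tall, on the printer's top deck (110 mm above the desk). A cross slot in its top: two slots at right angles, 38.5 mm long, 10.5 mm wide, along this point's x and y; z up; open 12 mm deep down to a dark sprung seat. Turned at random. One coupling is closed by the cover, the other open.
- coupling_b_mouth (a point): Centre of the mouth (top) of the other drive coupling: a grey boss 52 x 52 mm, 30 mm tall, on the printer's top deck (110 mm above the desk). A cross slot in its top: two slots at right angles, 38.5 mm long, 10.5 mm wide, along this point's x and y; z up; open 12 mm deep down to a dark sprung seat. Turned at random. One coupling is closed by the cover, the other open.
- coupling_a_seat (a joint): How far the sprung seat in coupling_a is pressed down, in m: 0 at rest (seat 12 mm below the mouth), 0.008 when a gear is fully home, stop at 0.010. The spring pushes up with 2 N at 0 and 6 N at 0.008 and throws the gear back up if it is let go.
- coupling_b_seat (a joint): How far the sprung seat in coupling_b is pressed down, in m: 0 at rest (seat 12 mm below the mouth), 0.008 when a gear is fully home, stop at 0.010. The spring pushes up with 2 N at 0 and 6 N at 0.008 and throws the gear back up if it is let go.
- cover_mid (a point): Centre of the underside of the fixed round grey cover (58 mm across, 18 mm tall with a small knob) that lies on the mouth of the coupling that is not to be used; it may be either one, 160 mm or so from the open one.
- idler_mid (a point): Centre of a small flat loose white gear wheel without stem or grip, 36 mm across, 8 mm thick, lying on the blue mat. Not to be used; leave it.
- spanner_grip (a point): Handle of a small flat steel spanner, 150 mm long, lying on the printer's deck behind the couplings, under 20 mm high; leave it.
- mug_rim (a point): Centre of the mouth of a blue mug, 80 mm across, 95 mm tall; leave it.
- oiler: Small clear bottle, 34 mm across, 90 mm tall, origin at its foot; leave it.
- eraser: Dark rubber block 45 x 20 x 13 mm on the blue mat, origin at its underside; leave it.
- mouse: Round cream computer mouse, 62 mm across, 33 mm tall, origin at its underside; leave it.
Things that resemble listed ones, but are neither listed nor needed, are in the scene too. Of the things that look like the gear, take the one that is farthest from the robot's base at the start.

How it is judged:
On the way, in this order (a step that is already met when the one before it is completed fails the run):
1. the gear is picked up off the mat (height (world z) of gear_grip above 0.085 m and contact force between the fingers and gear above 1 N), for 0.2 s.
2. its splines are meshed in the open coupling's slot (((horizontal distance between cover_mid and coupling_a_mouth above 0.05 m and z of gear_grip in the frame of coupling_a_mouth below 0.044 m and horizontal distance between gear_grip and coupling_a_mouth below 0.005 m) or (horizontal distance between cover_mid and coupling_b_mouth above 0.05 m and z of gear_grip in the frame of coupling_b_mouth below 0.044 m and horizontal distance between gear_grip and coupling_b_mouth below 0.005 m))), for 0.1 s.
At the end, for the whole second after the job is handed in: The gear is in the coupling without the cover, splines in the slot, upright within 0.08 rad, within 4 mm of the coupling's axis and within 2.5 mm of fully home with the sprung seat pressed down by more than 5.5 mm, still, and the fingers are still on it with more than 1.5 N (((horizontal distance between cover_mid and coupling_a_mouth above 0.05 m and z of gear_grip in the frame of coupling_a_mouth below 0.0325 m and horizontal distance between gear_grip and coupling_a_mouth below 0.004 m and value of joint coupling_a_seat above 0.0055 m) or (horizontal distance between cover_mid and coupling_b_mouth above 0.05 m and z of gear_grip in the frame of coupling_b_mouth below 0.0325 m and horizontal distance between gear_grip and coupling_b_mouth below 0.004 m and value of joint coupling_b_seat above 0.0055 m)) and angle between gear_grip's own z axis and vertical below 0.08 rad and contact force between the fingers and gear above 1.5 N and linear speed of gear below 0.02 m/s); the arm keeps its last pose, push and grip.
It fails at once if another thing on the desk is shifted by more than 30 mm (distance of any of idler_mid, spanner_grip, mug_rim, oiler, eraser, mouse from where it was at the start of the episode above 0.03 m).
It also fails if it takes over 42 s, if anything falls off the work surface, if the arm or the gripper's body presses on something with over 40 N, if the wrist force passes 120 N, or if a joint passes its speed limit or range.

## Working session

There is one attempt and no reset: what is moved stays moved. The work goes in short steps, Python scripts to look and compute and a tool call to move; the robot and the scene stay as the last step left them, time stands still between calls to the robot, and variables do not carry over. Pictures are saved under pics/ and viewed, at most 10 in all, crops included, and the job is handed in when it is done.

Besides the shell and the picture viewer there is one more tool, called by a JSON object that holds its "method" and its "body", one argument or row to a line. step_arm: Moves the arm, as the interface text tells. Its arguments: {"type":"object","properties":{"motion":{"type":"array"}},"required":["motion"]}

```bash
mkdir -p pics && cat > h.py <<'E'
import numpy as np, cv2
from station import env
def cam(n):
    c=env.calibration(n); f=240/np.tan(np.radians(c["fov_y"])/2)
    R=cv2.Rodrigues(np.array(c["rvec"],float))[0]; t=np.array(c["tvec"],float)
    return dict(f=f,cx=c["cx"],cy=c["cy"],k=c["k1"],R=R,t=t)
def ray(c,u,v):
    K=np.array([[c["f"],0,c["cx"]],[0,c["f"],c["cy"]],[0,0,1]])
    p=cv2.undistortPoints(np.array([[[u,v]]],float),K,np.array([c["k"],0,0,0.]))[0,0]
    d=c["R"].T@np.array([p[0],p[1],1]); return -c["R"].T@c["t"],d
def onz(c,u,v,z):
    o,d=ray(c,u,v); return o+d*(z-o[2])/d[2]
def proj(c,P):
    K=np.array([[c["f"],0,c["cx"]],[0,c["f"],c["cy"]],[0,0,1]])
    return cv2.projectPoints(np.array(P,float).reshape(-1,3),cv2.Rodrigues(c["R"])[0],c["t"],K,np.array([c["k"],0,0,0.]))[0][:,0]
E
python3 - <<'E'
from h import *
o=env.get_obs(); print(o["tcp_pos"],o["orientation"],env.grip_depth,o["time"])
for n in("scene","side","wrist"):
    c=cam(n); np.save(f"pics/{n}0.npy",c); im=env.capture(n); cv2.imwrite(f"pics/{n}0.png",im)
    print(n,c["f"],c["k"],-c["R"].T@c["t"],c["R"][2])
E
```

```text
[6.74812675e-01 2.94376755e-05 2.30554156e-01] [-2.22078475e+00 -2.22088840e+00  1.22295280e-03] 0.0187 0.0
scene 607.9652065139571 -0.01866536682169246 [1.18693932 0.38476309 1.38512518] [-0.44611813 -0.26294476 -0.85547569]
side 531.9593498997406 -0.07577082546768517 [ 0.20116114 -0.92918614  1.23542833] [ 0.2277597   0.61781961 -0.75261175]
wrist 342.702236601042 -0.06218117834070689 [0.6744826  0.08499076 0.37279446] [-8.46434251e-04 -3.25694680e-01 -9.45474621e-01]
```

View pics/scene0.png

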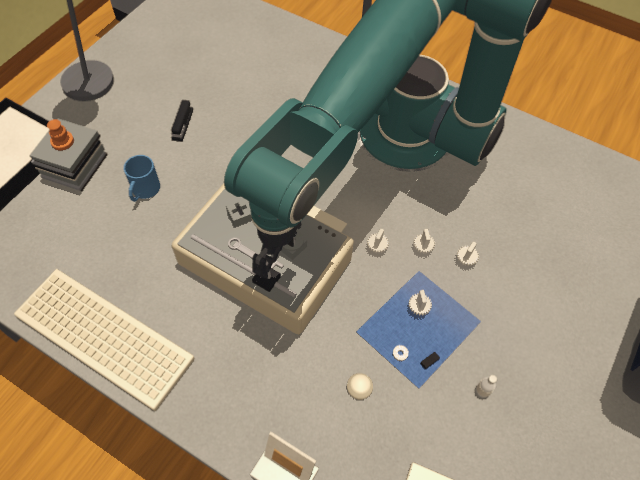

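View pics/side0.png

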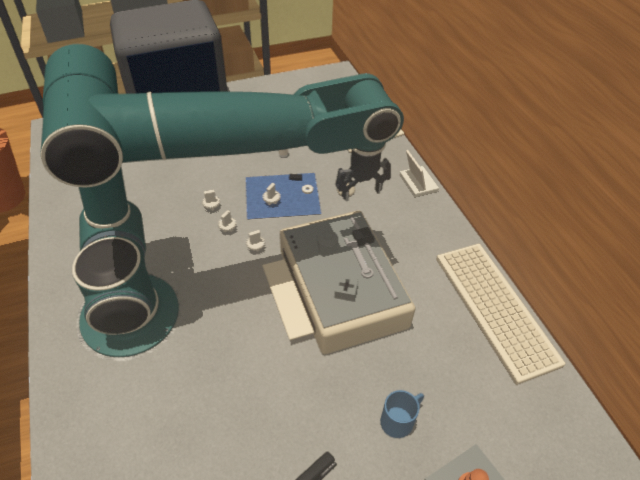

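The scene picture shows the open coupling at about (238,209), the gear on the mat at (420,300), and three lookalike gears nearer the base at (377,242), (424,242) and (468,256). In the side picture the open coupling is at (346,288) and the gear at (271,195).

```bash
python3 - <<'E'
from h import *
def tri(us,uS):
    a,d=ray(cam("scene"),*us); b,e=ray(cam("side"),*uS)
    s=np.linalg.lstsq(np.c_[d,-e],b-a,rcond=None)[0]; p,q=a+d*s[0],b+e*s[1]
    return (p+q)/2,np.linalg.norm(p-q)
s=cam("scene");S=cam("side")
print("mouth",onz(s,238,209,.14),onz(S,346,287,.14),tri((238,209),(346,287)))
print("gear disc",onz(s,420,305,.031),onz(S,271,197,.031))
a=cv2.imread("pics/scene0.png");b=cv2.imread("pics/side0.png")
def crop(im,u,v,h=18,k=16): return cv2.resize(im[v-h:v+h,u-h:u+h],(400,300) if 0 else (396,396),interpolation=cv2.INTER_CUBIC)
m=np.vstack([np.hstack([crop(a,420,300),crop(b,271,194)])])
n=np.hstack([crop(a,238,209),crop(b,346,288)])
m=cv2.resize(np.vstack([m,n]),(600,600)); cv2.imwrite("pics/c1.png",m)
E
```

```text
mouth [ 0.56194634 -0.19592736  0.14      ] [ 0.5560879  -0.20107949  0.14      ] (array([ 0.55848814, -0.19802516,  0.13455792]), np.float64(0.0016785474822190512))
gear disc [0.50178613 0.29363091 0.031     ] [0.49453076 0.28631941 0.031     ]
```

View pics/c1.png

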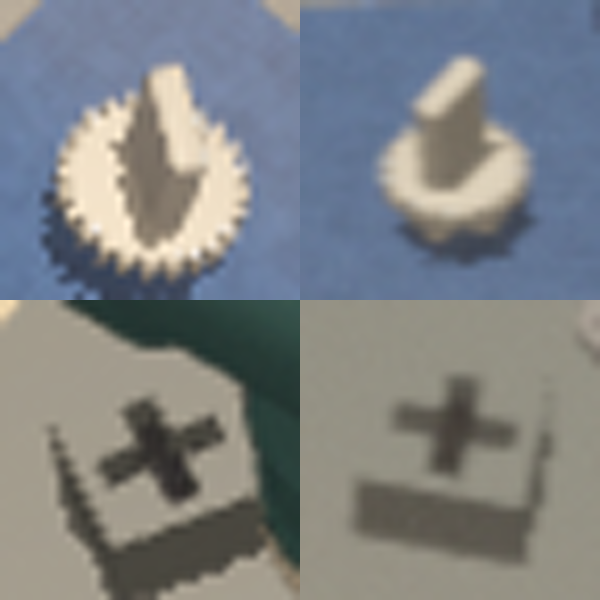

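View pics/wrist0.png

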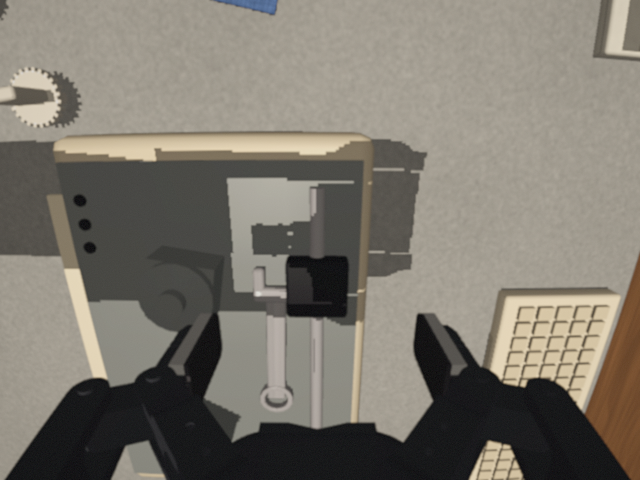

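The crops show the gear's grip top centred near scene (423.6,296.2) and side (271,186.4), and the cross slot near scene (239.2,209.2) and side (346.6,285). The wrist view shows the printer deck with the covered coupling at about (177,297) and one decoy gear at the left.

```bash
python3 - <<'E'
from h import *
s=cam("scene");S=cam("side");k=36/300
A=lambda x,y:(402+x*k,282+y*k); B=lambda x,y:(253+(x-300)*k,176+y*k)
C=lambda x,y:(220+x*k,191+(y-300)*k); D=lambda x,y:(328+(x-300)*k,270+(y-300)*k)
ang=lambda c,p,q,z:np.degrees(np.arctan2(*(onz(c,*q,z)-onz(c,*p,z))[[1,0]]))
print("grip",onz(s,*A(180,118),.075),onz(S,*B(450,87),.075),ang(s,A(166,66),A(194,169),.075),ang(S,B(470,62),B(430,110),.075))
print("mouth",onz(s,*C(160,452),.14),onz(S,*D(455,425),.14))
for p,q in(((140,408),(180,497)),((108,472),(218,430))): print(ang(s,C(*p),C(*q),.14))
for p,q in(((460,380),(448,470)),((395,415),(515,437))): print(ang(S,D(*p),D(*q),.14))
E
```

```text
grip [0.49863251 0.29355364 0.075     ] [0.49738956 0.28830869 0.075     ] 40.321529611124 -136.5501550332946
mouth [ 0.56095747 -0.19301734  0.14      ] [ 0.55987669 -0.19569256  0.14      ]
55.25652169608753
147.41301546614224
-117.77465571587534
-31.961635824403167
```

{"method": "step_arm", "body": {
  "motion": [
    [291,-177,0,48,0],
    [291,-177,0,48,0],
    [291,-177,0,48,0],
    [291,-177,0,48,0],
    [291,-177,0,48,0],
    [291,-177,0,48,0],
    [291,-177,0,48,0],
    [291,-177,0,48,0],
    [291,-177,0,48,0],
    [291,-177,0,48,0]
  ]
}}

```text
time: 1.15
tcp_pos: [0.4983, 0.2905, 0.2312]
orientation: [2.933, 1.125, -0.0]
ft_force: [-0.7, 0.2, 0.3]
width: 0.0856
gripper_force: 0.0
```

```bash
python3 - <<'E'
from h import *
o=env.get_obs(); print(o["time"],o["tcp_pos"],o["orientation"],o["q"]);R=cv2.Rodrigues(np.array(o["orientation"]))[0];print(R)
n="wrist";c=cam(n);np.save("pics/w1.npy",c,allow_pickle=True);im=env.capture(n);cv2.imwrite("pics/w1.png",im)
print(proj(c,[[.498,.291,.075],[.498,.291,.031]]))
E
```

```text
1.15 [0.49830975 0.29045402 0.23115665] [ 2.93288979e+00  1.12530913e+00 -3.54682829e-04] [ 4.83610917e-01 -9.78389020e-02  1.65710877e+00 -2.01390925e-04
  1.58257388e+00  1.32167674e+00]
[[ 7.43352290e-01  6.68900110e-01 -1.28664006e-04]
 [ 6.68900058e-01 -7.43352289e-01 -2.95037409e-04]
 [-2.92993238e-04  1.33253373e-04 -9.99999948e-01]]
[[317.62994547 225.99849978]
 [317.60235006 214.30971418]]
```

View pics/w1.png

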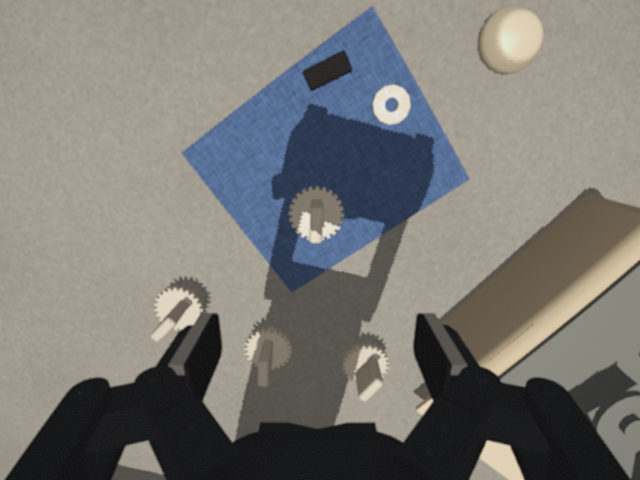

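The grip's disc centre is at (317,214) as predicted and the grip runs vertical in the picture. The lookalikes are clear below it, so I go lower and check.

{"method": "step_arm", "body": {
  "motion": [
    [0,0,50,0,0],
    [0,0,100,0,0],
    [0,0,125,0,0],
    [0,0,125,0,0],
    [0,0,125,0,0]
  ]
}}

```text
time: 1.7
tcp_pos: [0.4988, 0.2905, 0.1073]
orientation: [2.934, 1.124, 0.0]
ft_force: [0.4, -0.3, 1.1]
width: 0.0853
gripper_force: 0.0
```

```bash
python3 - <<'E'
from h import *
o=env.get_obs(); print(o["time"],o["tcp_pos"])
n="wrist";c=cam(n);im=env.capture(n);cv2.imwrite("pics/w2.png",im)
p=proj(c,[[.4983,.2905,.075],[.4983,.2905,.031]]);print(p)
u,v=p[0].astype(int);print(u-75,v-75)
cv2.imwrite("pics/w2c.png",cv2.resize(im[v-75:v+75,u-75:u+75],(600,600),interpolation=cv2.INTER_CUBIC))
E
```

```text
1.7 [0.49875517 0.29045039 0.10730878]
[[318.3147677  286.77040947]
 [318.15514522 258.49585679]]
243 211
```

View pics/w2c.png

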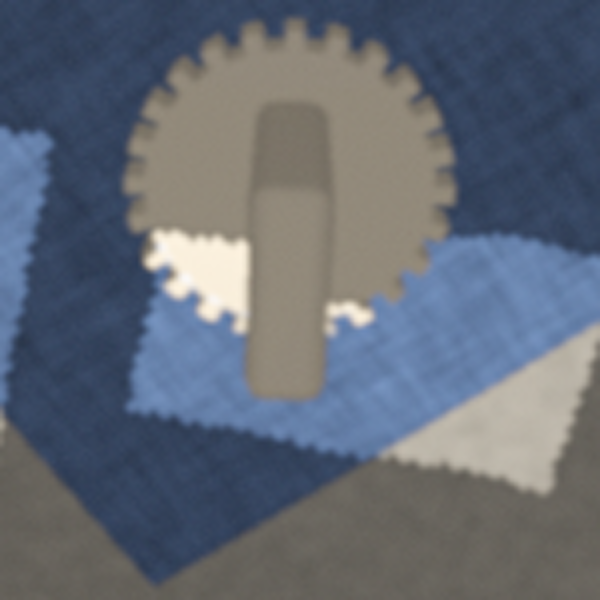

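The crop shows the grip's top face centred at pixel (315,284) against the predicted (318,287), about 2 mm left and 1.5° clockwise. I correct for that, go down and close.

{"method": "step_arm", "body": {
  "motion": [
    [1.5,-2,10,1.5,0],
    [1.5,-2,40,1.5,0],
    [1.5,-2,60,1.5,0],
    [1.5,-2,69,1.5,0],
    [1.5,-2,69,1.5,0],
    [1.5,-2,69,1.5,255],
    [1.5,-2,69,1.5,255],
    [1.5,-2,69,1.5,255],
    [1.5,-2,69,1.5,255],
    [1.5,-2,69,1.5,255]
  ]
}}

```text
time: 2.75
tcp_pos: [0.4979, 0.2935, 0.0376]
orientation: [-2.947, -1.087, -0.001]
ft_force: [1.4, -1.2, -0.0]
width: 0.0125
gripper_force: 1.8
```

{"method": "step_arm", "body": {
  "motion": [
    [0,0,0,0,255],
    [0,0,0,0,255],
    [0,0,0,0,255],
    [0,0,0,0,255]
  ]
}}

```text
time: 3.15
tcp_pos: [0.4979, 0.2936, 0.0375]
orientation: [-2.947, -1.087, -0.0]
ft_force: [1.2, -0.6, 2.1]
width: 0.0114
gripper_force: 60.1
```

{"method": "step_arm", "body": {
  "motion": [
    [0,0,-20,0,255],
    [0,0,-60,0,255],
    [0,0,-100,0,255],
    [0,0,-150,0,255],
    [0,0,-190,0,255],
    [0,0,-190,0,255],
    [0,0,-190,0,255],
    [0,0,-190,0,255]
  ]
}}

```text
time: 3.95
tcp_pos: [0.4974, 0.2933, 0.2256]
orientation: [2.947, 1.087, -0.003]
ft_force: [-0.2, -0.3, -1.4]
width: 0.0113
gripper_force: 59.9
```

```bash
python3 - <<'E'
from h import *
o=env.get_obs(); print(o["time"],o["tcp_pos"],o["ft_force"],o["gripper_force"],o["width"]);R=cv2.Rodrigues(np.array(o["orientation"]))[0];print(R)
d=np.array([.5605,-.1945,o["tcp_pos"][2]])-o["tcp_pos"]; print("shift",R.T@d*1000)
n="wrist";c=cam(n);im=env.capture(n);cv2.imwrite("pics/w3.png",im)
E
```

```text
3.95 [0.49736725 0.29326677 0.2255831 ] [-0.18065903 -0.28014994 -1.37676442] 59.91360604763031 0.011268021099407131
[[ 7.60400245e-01  6.49451778e-01 -1.96352005e-03]
 [ 6.49451159e-01 -7.60402619e-01 -1.02451746e-03]
 [-2.15844047e-03 -4.96167044e-04 -9.99997547e-01]]
shift [-2.68774534e+02  4.11900802e+02  3.75763150e-01]
```

View pics/w3.png

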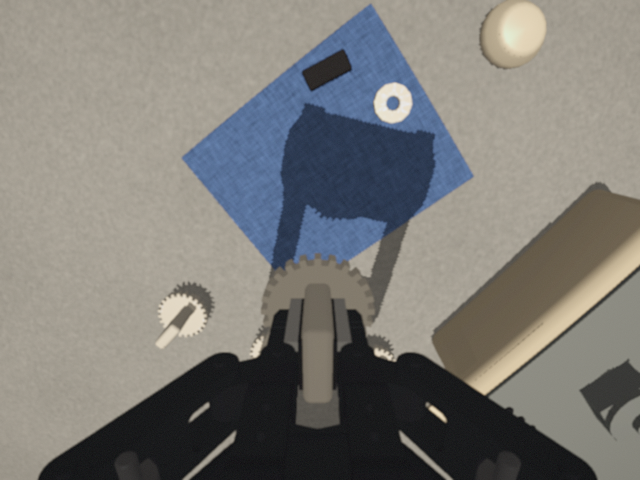

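The gear is held upright between the fingers: the disc's front edge is at (318,257) and the grip is vertical at x≈317. Now I carry it to the coupling, stopping 80 mm short along tool x so that the camera sees the slot.

{"method": "step_arm", "body": {
  "motion": [
    [-345,436,0,-17.7,255],
    [-345,436,0,-17.7,255],
    [-345,436,0,-17.7,255],
    [-345,436,0,-17.7,255],
    [-345,436,0,-17.7,255],
    [-345,436,0,-17.7,255],
    [-345,436,0,-17.7,255],
    [-345,436,0,-17.7,255],
    [-345,436,0,-17.7,255],
    [-345,436,0,-17.7,255]
  ]
}}

```text
time: 5.0
tcp_pos: [0.5156, -0.2024, 0.2259]
orientation: [-2.744, -1.527, 0.002]
ft_force: [0.9, 0.6, -0.3]
width: 0.0113
gripper_force: 59.8
```

```bash
python3 - <<'E'
from h import *
o=env.get_obs(); print(o["time"],o["tcp_pos"],o["orientation"])
R=cv2.Rodrigues(np.array(o["orientation"]))[0]
d=np.array([.518,-.262,.2256])-o["tcp_pos"]; print(R.T@d*1000)
E
```

```text
5.0 [ 0.51558844 -0.20236178  0.22594102] [-2.74391614e+00 -1.52695911e+00  1.53744713e-03]
[-49.40994194  33.48465275   0.29167577]
```

{"method": "step_arm", "body": {
  "motion": [
    [-49,33,0,0,255],
    [-49,33,0,0,255],
    [-49,33,0,0,255],
    [-49,33,0,0,255],
    [-49,33,0,0,255]
  ]
}}

```text
time: 5.5
tcp_pos: [0.5187, -0.258, 0.2271]
orientation: [-2.744, -1.53, 0.0]
ft_force: [-0.3, 1.2, -0.4]
width: 0.0115
gripper_force: 59.8
```

```bash
python3 - <<'E'
from h import *
o=env.get_obs(); print(o["time"],o["tcp_pos"],o["orientation"],o["gripper_force"])
n="wrist";c=cam(n);np.save("pics/w4.npy",c);np.save("pics/o4.npy",o);im=env.capture(n);cv2.imwrite("pics/w4.png",im)
p=proj(c,[[.5605,-.1945,.14]])[0];print(p)
u,v=max(75,int(p[0])),max(75,int(p[1]));print(u-75,v-75)
a=cv2.resize(im[v-75:v+75,u-75:u+75],(600,600),interpolation=cv2.INTER_CUBIC)[:, :400] if 0 else cv2.resize(im[v-75:v+75,u-75:u+75],(400,400),interpolation=cv2.INTER_CUBIC)
b=cv2.resize(im[250:420,235:405],(400,400),interpolation=cv2.INTER_CUBIC)
cv2.imwrite("pics/w4c.png",np.hstack([a,b]))
E
```

```text
5.5 [ 0.51865155 -0.25801501  0.22709163] [-2.74361113e+00 -1.52958553e+00  4.18949749e-05] 59.83738303184509
[322.09171423 142.22153046]
247 67
```

View pics/w4c.png

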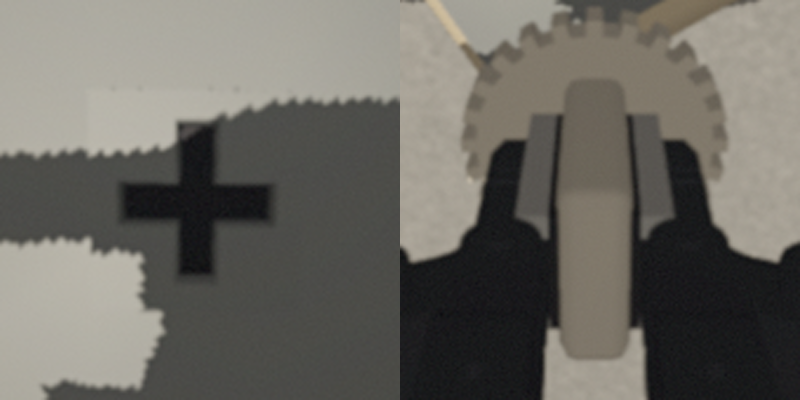

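The left crop shows the cross slot centred at pixel (320.5,142.4), aligned with the picture axes. The right crop shows the grip's top face centred at column 318, with ends at rows 331 and 402.

```bash
python3 - <<'E'
from h import *
c=np.load("pics/w4.npy",allow_pickle=True).item();o=np.load("pics/o4.npy",allow_pickle=True).item()
im=cv2.imread("pics/w4.png");g=cv2.cvtColor(im,cv2.COLOR_BGR2GRAY)
R=cv2.Rodrigues(np.array(o["orientation"]))[0];T=o["tcp_pos"];z=T[2]
tool=lambda u,v,z:(R.T@(onz(c,u,v,z)-T)*1000)[:2]
sub=g[105:180,285:360]; m=(sub<45).astype(np.uint8)
n,l,st,ce=cv2.connectedComponentsWithStats(m);i=1+st[1:,4].argmax();print(st[i],ce[i]+[285,105])
ct=max(cv2.findContours((l==i).astype(np.uint8),0,1)[0],key=cv2.contourArea)
P=np.array([tool(x+285,y+105,.14) for x,y in ct[:,0]],np.float32)
print("hull rect",cv2.minAreaRect(P), "bbox", P.min(0),P.max(0),(P.min(0)+P.max(0))/2)
# arm angles: edge points of the outer arms
ys,xs=np.where(l==i);Q=np.array([tool(x+285,y+105,.14) for x,y in zip(xs,ys)]);C=(P.min(0)+P.max(0))/2;D=Q-C
for a,b in((0,1),(1,0)):
    s=np.abs(D[:,b])<5.5; s&=np.abs(D[:,a])<17; 
    out=s&(np.abs(D[:,a])>6.5); print("arm slope deg",np.degrees(np.polyfit(D[out,a],D[out,b],1)[0]),D[out].mean(0))
print("slot centre px tool",tool(320.5,142.4,.14))
k=.425;G=lambda x,y:(235+x*k,250+y*k)
p,q=tool(*G(195,190),z+.0375),tool(*G(195,358),z+.0375);print("grip ends",p,q,(p+q)/2)
print("disc front-28",tool(*G(196,10),z-.0145)-[28,0])
pl,pr=tool(*G(64,150),z-.0065),tool(*G(326,150),z-.0065);print("disc sides",pl,pr)
E
```

```text
[   8    9   56   56 1241] [320.3190975  142.77840451]
hull rect ((76.08443450927734, 0.8979282379150391), (29.857234954833984, 29.98271942138672), 44.75600051879883) bbox [ 58.942066 -16.58771 ] [93.27648  18.885107] [76.109276   1.1486988]
arm slope deg 1.6064859500642943 [-0.77327187  0.05578458]
arm slope deg -1.2886899509176766 [-0.17417596  0.04005966]
slot centre px tool [75.90241462  1.21027176]
grip ends [16.55979243 -0.5815715 ] [-15.99618198  -0.54022034] [ 0.28180522 -0.56089592]
disc front-28 [-1.87652728 -0.31583448]
disc sides [ -2.35346262 -28.05300035] [-2.29858475 27.04931721]
```

{"method": "step_arm", "body": {
  "motion": [
    [40,1,0,1.4,255],
    [77,1.9,0,1.4,255],
    [77,1.9,0,1.4,255],
    [77,1.9,20,1.4,255],
    [77,1.9,40,1.4,255],
    [77,1.9,45,1.4,255],
    [77,1.9,45,1.4,255],
    [77,1.9,45,1.4,255]
  ]
}}

```text
time: 6.35
tcp_pos: [0.561, -0.1949, 0.1835]
orientation: [2.762, 1.494, 0.001]
ft_force: [1.0, 1.1, -0.3]
width: 0.0113
gripper_force: 59.8
```

```bash
python3 - <<'E'
from h import *
o=env.get_obs(); print(o["time"],o["tcp_pos"],o["ft_force"])
n="wrist";im=env.capture(n);cv2.imwrite("pics/w5.png",im)
S=env.capture("side");s=env.capture("scene");cv2.imwrite("pics/s5.png",S);cv2.imwrite("pics/sc5.png",s)
cv2.imwrite("pics/c5.png",np.hstack([cv2.resize(im[180:430,195:445],(400,400)),cv2.resize(S[250:310,316:376],(400,400),interpolation=cv2.INTER_CUBIC)]))
E
```

```text
6.35 [ 0.5609871  -0.19489916  0.18347911] [ 0.97083842  1.0990771  -0.27865312]
```

View pics/c5.png

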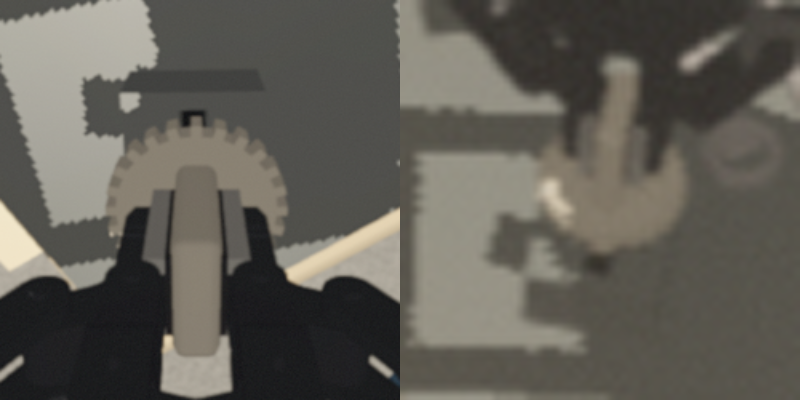

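The wrist crop shows the slot's front tip just ahead of the disc at pixel (316,249), about 1 mm left of the grip's line. I measure that.

```bash
python3 - <<'E'
from h import *
o=env.get_obs();c=cam("wrist");R=cv2.Rodrigues(np.array(o["orientation"]))[0];T=o["tcp_pos"];z=T[2]
tool=lambda u,v,z:(R.T@(onz(c,u,v,z)-T)*1000)[:2]
g=cv2.cvtColor(cv2.imread("pics/w5.png"),6)
print(g[244:262:1,316]);print(g[253,303:331])
k=.625;G=lambda x,y:(195+x*k,180+y*k)
print("tip",tool(*G(193.5,111),.14)-[19.25,0])
p,q=tool(*G(196,241),z+.0375),tool(*G(196,355),z+.0375);print("grip",p,q,(p+q)/2)
print("disc",tool(*G(195.5,117),z-.0145)-[28,0], tool(*G(108,210),z-.0065),tool(*G(285,210),z-.0065))
print(np.degrees(np.arctan2(R[1,0],R[0,0])))
E
```

```text
[ 80  79  81  77  64  41  20  23  63 101 110 110 110 110 116 125 131 131]
[ 82  82  85  77  64  51  34  17  19  28  44  71  93 101 100  99  97  85
  55  41  57  70  75  79  80  81  83  84]
tip [-0.94162002 -1.60727852]
grip [16.59787467 -0.72952353] [-15.86540768  -0.70281173] [ 0.3662335  -0.71616763]
disc [-1.31035934 -0.87581852] [ -0.93164507 -27.83342223] [-0.9325854  26.74557383]
56.80085823969698
```

{"method": "step_arm", "body": {
  "motion": [
    [0,-0.7,2,-0.6,255],
    [0,-0.7,6,-0.6,255],
    [0,-0.7,9,-0.6,255],
    [0,-0.7,11,-0.6,255],
    [0,-0.7,13,-0.6,255],
    [0,-0.7,14,-0.6,255],
    [0,-0.7,14,-0.6,255]
  ]
}}

```text
time: 7.2
tcp_pos: [0.5601, -0.1946, 0.1682]
orientation: [-2.755, -1.509, 0.0]
ft_force: [-0.7, 0.6, -0.5]
width: 0.0109
gripper_force: 59.8
```

{"method": "step_arm", "body": {
  "motion": [
    [0,0,2,0,255],
    [0,0,4,0,255],
    [0,0,6,0,255],
    [0,0,8,0,255],
    [0,0,10,0,255],
    [0,0,12,0,255],
    [0,0,13,0,255],
    [0,0,13,0,255],
    [0,0,13,0,255]
  ]
}}

```text
time: 8.1
tcp_pos: [0.5602, -0.1946, 0.1555]
orientation: [2.755, 1.509, 0.0]
ft_force: [-1.0, 0.5, 5.0]
width: 0.0111
gripper_force: 60.6
```

{"method": "step_arm", "body": {
  "motion": [
    [0,0,0.5,0,255],
    [0,0,1,0,255],
    [0,0,1,0,255],
    [0,0,1,0,255]
  ]
}}

```text
time: 8.5
tcp_pos: [0.5602, -0.1946, 0.1546]
orientation: [2.755, 1.509, 0.0]
ft_force: [-0.5, 1.0, 6.2]
width: 0.0111
gripper_force: 61.0
```

{"method": "step_arm", "body": {
  "motion": [
    [0,0,0.5,0,255],
    [0,0,0.5,0,255],
    [0,0,0.5,0,255],
    [0,0,0.5,0,255]
  ]
}}

```text
time: 8.9
tcp_pos: [0.5603, -0.1946, 0.1545]
orientation: [2.755, 1.508, 0.001]
ft_force: [-2.9, 1.7, 9.7]
width: 0.0115
gripper_force: 61.5
```

The force rose sharply with almost no travel, so the rim is seated. One look to confirm.

```bash
python3 - <<'E'
from h import *
im=env.capture("wrist");S=env.capture("side")
cv2.imwrite("pics/c6.png",np.hstack([cv2.resize(im[180:430,195:445],(400,400)),cv2.resize(S[250:310,316:376],(400,400),interpolation=cv2.INTER_CUBIC)]))
E
```

```text
(no output)
```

View pics/c6.png

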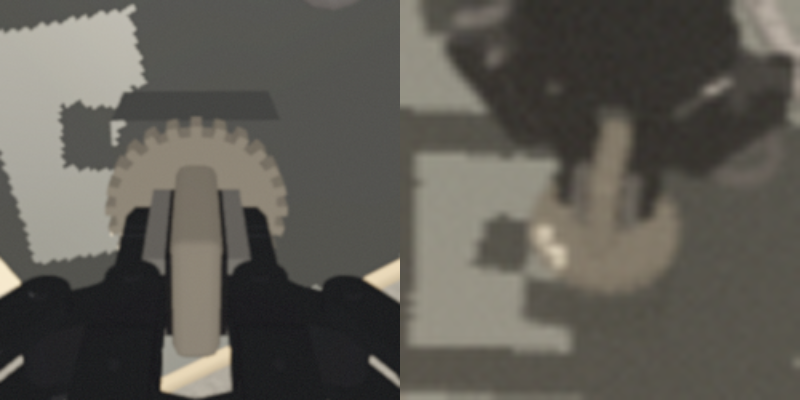

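The gear's disc (wrist crop centre about (197,200)) sits flush on the boss, the slot is hidden, and the grip has not moved in the fingers.

```bash
python3 -c "
from station import env
print(env.close_job())"
```

```text
the job is handed in; nothing more can be done
None
```

I fitted the gear into the open coupling and handed the job in at about 9 s. It is still held and pressed down at about 10 N. The force jump at the end and the last picture show the rim flush on the coupling, but the hand-in returned no verdict.

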